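# Put the modelling tools back into their foam inserts

## Robot

A 6-joint arm with a two-finger parallel gripper is mounted at the origin on a cart in front of the work surface, level with it; the furniture and walls round the work are solid. World frame = base frame: x ahead of the robot, y to its left, z up, the work surface at z = 0. Lengths are in m, angles in degrees, forces in N, time in s.
With the tool pointing down it reaches from about 0.4 to 0.825 m from the base axis. Payload 7 kg.
Tool frame: the origin (TCP) lies at the very end of the fingers, on their centre line; the grasp point (between the pads) lies 19 mm behind it (r.grip_depth is the distance from the TCP to the grasp point, in m); z points along the fingers, y is the line along which they close (so a half turn about z gives the same grasp; the last joint's range is limited). The gripper opens to 88 mm and grips with 3 to 60 N. Pads are 19 mm wide; open, the fingers measure 130 mm over their backs; the gripper's body (78 mm by 193 mm) begins 47 mm behind the grasp point.
Start: joints at [-51.79, 20.546, 0.682, 0, -70.136, -16.507], TCP at [0.25, -0.627, 0.227] pointing down, gripper open.
Joint ranges: [-176.03, 176.03], [-82.01, 121.73], [-58.28, 71.71], [-173.87, 95.51], [-174.79, -0.11], [-173.66, 173.66]. Speed limits (degrees/s): [136.94, 136.94, 172.46, 180, 180, 180].

## Interface

Orientations are given as [roll, pitch, yaw] about the fixed x, y, z axes, in that order (R = Rz(yaw) Ry(pitch) Rx(roll)).
In Python, from plant import r gives the robot as it stands.
- The arm moves only by the tool play_rows, never from a script. Its argument "rows" is a list that holds one entry, the list of rows, each a list of 5 numbers: the closure, from 0 (fully open) to 1 (shut), then the shift along the tool's x, y, z each as a share of 0.5 m, from -1 to 1, then the turn about the tool's z as a share of 1.5 rad, from -1 to 1. A call has exactly 8 rows; each row is the pose to reach, as a shift and turn from the pose commanded when the call began, along the tool's axes at that moment; what a row does not reach only later rows make up. A row lasts 1/12 s, in which the tool goes at most 41.7 mm and 7.16 degrees, less where a joint would pass 70% of its speed; a pose out of reach is approached as far as the arm can. A call with a number of a shift or a turn outside -1 to 1 is refused whole. A call with a gripper value outside its range is refused whole. The fingers move at their own pace and stop on an object; "squeeze" is the grip in N (left out, the last holds). Time passes only in rows, so rows that repeat a pose let the fingers close, or fill a call up. It gives the time, the measured TCP pose, the force, the opening and the grip force at its end, in the units of the state.
- r.get_state(): the state, without advancing time (a new reading comes with each control period).
- r.capture(name): name is "scene" or "top" or "wrist"; returns the picture (384x512x3 uint8, red, green, blue); there is no depth.
- r.camera_info(name): a dict with "fovy" (degrees; the focal length in pixels is half the picture's height over the tangent of half this angle, whatever the lens; pixels are square), "cx", "cy" (the principal point, pixels), "pose" (4x4, takes a point from camera to world coordinates). Camera axes: x right, y down, z forward; pixel columns grow to the right and rows downward; lengths in m; the calibration is good to about 2 mm. A picture is of the moment at which its call begins: read the wrist's pose just before it. camera_info takes no time and is no camera call; for the wrist camera it gives the pose at the moment of the call.
- r.close_job(): hands the job in; it is judged then, once.
The state is a dict: "time_s": time; "joints": joint angles; "qd": joint speeds; "joint_torque": joint torques, N m; "tcp_pos": TCP position; "eef_rot": TCP orientation; "contact_force": force on the tool from outside, world axes, zero at the start; "moment": the same for the moment, N m; "gripper_width": finger opening in m; "gripper_force": force on a finger pad.
Only numpy, scipy, OpenCV 4.12 (cv2) and the standard library are available. Lean on these libraries where they do the work, as an engineer would, in place of code of your own. Each camera call takes 0.05 s, during which the arm holds its last target. There are 200 camera calls.

## Task

The modelling session is over: put the rolling pin, the loop tool, the yellow scraper and the wooden rib back into the plywood tray, each lying fully down in the foam recess cut to its own shape. Either end may point either way. Leave the water cup where it stands.

Things in the scene. Friction and masses are not known exactly. Their poses are not given: they have to be found in the camera images.
- pin_axis (a point): Wooden rolling pin lying on the table; this point is on its axis at mid-length, 15 mm above the table at the start; y along the pin. 242 mm long: barrel 170 mm long and 30 mm in diameter, thinner handles (17 mm diameter, 36 mm long) at both ends. About 0.24 kg. Take it across the middle of the barrel; it can roll.
- loop_tool: Loop tool: brown wooden handle (12 mm wide, 11 mm high, 110 mm long) with a wire loop 19 mm wide at either end, 197 mm long in all along its y axis. Origin at mid-length on the underside. Take it across the middle of the handle.
- scraper: Yellow plastic straight-edge scraper, 30 mm wide (x from -13 to +15 mm), 204 mm long along its y axis, 6 mm thick, lying flat. Origin at mid-length on the underside. Take it across the middle.
- rib: Pale wooden potter's rib with round ends, 46 mm wide, 120 mm long along its y axis, 8 mm thick, with a small dark hole mark near one end, lying flat. Origin at the centre of the underside. Take it across the 46 mm width in the middle.
- tool_tray: Fixed plywood tray, 304 (x) by 296 mm (y), floor 6 mm thick, rim 16 mm high; origin at the centre of its underside, on the table. The four inserts stand on its floor side by side along its x, 72 mm apart, in any order. A common finger channel crosses their middles: a tool bridges it, with room for fingers either side. Recess flanks slope and centre the tool sideways.
- insert_pin: Insert for the rolling pin. Black foam, fixed, 70 (x) by 280 (y) by 30 mm high; origin at centre of underside, y along the recess. Finger channel: y from -35 to 35 mm, cut down to z = 4 mm. Blue recess, floor at z = 18 mm, 48 mm wide at the top and 184 mm long for the barrel, 33 mm wide beyond for the handles, 258 mm in all. Seated, the pin's axis is 33 mm above the origin.
- insert_loop: Insert for the loop tool. Black foam, fixed, 70 (x) by 280 (y) by 30 mm high; origin at centre of underside, y along the recess. Finger channel: y from -35 to 35 mm, cut down to z = 4 mm. Blue recess, floor at z = 18 mm, 216 mm long, at the top 30 mm wide for the handle and 38 mm beyond y = 64 mm for the loops. Seated, the tool's underside is on it.
- insert_scraper: Insert for the scraper. Black foam, fixed, 70 (x) by 280 (y) by 30 mm high; origin at centre of underside, y along the recess. Finger channel: y from -35 to 35 mm, cut down to z = 4 mm. Blue recess, floor at z = 18 mm, a plain straight slot 220 mm long, 48 mm wide at the top, 36 at the floor. Seated, the tool's underside is on it.
- insert_rib: Insert for the rib. Black foam, fixed, 70 (x) by 280 (y) by 30 mm high; origin at centre of underside, y along the recess. Finger channel: y from -35 to 35 mm, cut down to z = 4 mm. Blue recess, floor at z = 18 mm, short and wide with cut-off corners, 138 mm long, 64 mm wide at the top, 52 at the floor. Seated, the tool's underside is on it.
- water_cup: White cup with a blue rim, 69 mm in diameter, 73 mm high, standing loose on the table behind the tools; origin at the centre of its foot. A bystander.

How it is judged:
By the outcome, as a careful person would: the job done as asked, in the order asked, and still so for the second after the job is handed in, with the robot touching nothing.
It also fails if it takes over 104 s, if anything falls off the work surface, if the arm or the gripper's body presses on something with over 40 N, if the wrist force passes 120 N, or if a joint passes its speed limit or range.

## Working session

There is one attempt and no reset: what is moved stays moved. The work goes in short steps, Python scripts to look and compute and a tool call to move; the robot and the scene stay as the last step left them, time stands still between calls to the robot, and variables do not carry over. Pictures are saved under pics/ and viewed, at most 14 in all, crops included, and the job is handed in when it is done.

Besides the shell and the picture viewer there is one more tool, called after "Request:" as a command line: name --argument value ..., lists and objects as JSON in quotes. play_rows: Moves the arm, as the interface text tells. Its arguments: {"type":"object","properties":{"rows":{"type":"array","items":{"type":"array","items":{"type":"array","items":{"type":"number"}}}},"squeeze":{"type":"number"}},"required":["rows"]}

```bash
mkdir -p pics; ls; python3 - <<'E'
from plant import r
import cv2
for n in("scene","top"):
    im=r.capture(n); cv2.imwrite(f"pics/{n}0.png",cv2.cvtColor(im,cv2.COLOR_RGB2BGR))
    i=r.camera_info(n); print(n,i)
print(r.camera_info("wrist"))
s=r.get_state(); print(s)
E
```

```text
pics
scene {'fovy': 42.769279002696, 'cx': 255.8494733352732, 'cy': 192.37590229807273, 'pose': array([[ 0.46251968, -0.64274008,  0.61070512, -0.43812804],
       [-0.88660682, -0.33376589,  0.32020099, -0.61815501],
       [-0.00197347, -0.68955458, -0.72423103,  1.3224132 ],
       [ 0.        ,  0.        ,  0.        ,  1.        ]])}
top {'fovy': 42.489620145522046, 'cx': 256.6714515852015, 'cy': 191.22057557114297, 'pose': array([[-1.12369552e-02, -9.80732451e-01,  1.95032282e-01,
         3.36623939e-01],
       [-9.99936007e-01,  1.12763647e-02, -9.08256336e-04,
        -6.67025240e-02],
       [-1.30849868e-03, -1.95030007e-01, -9.80796403e-01,
         1.62859795e+00],
       [ 0.00000000e+00,  0.00000000e+00,  0.00000000e+00,
         1.00000000e+00]])}
{'fovy': 59.63044845885534, 'cx': 259.1454626584249, 'cy': 191.27148478232365, 'pose': array([[-0.36937163,  0.88593857,  0.28049499,  0.17340983],
       [ 0.92928079,  0.35170661,  0.11287015, -0.65806246],
       [ 0.00134408,  0.30234964, -0.95319614,  0.38370956],
       [ 0.        ,  0.        ,  0.        ,  1.        ]])}
{'time_s': 0.1, 'joints': array([-5.17908834e+01,  2.05870408e+01,  6.40993901e-01, -1.84771947e-02,
       -7.01356138e+01, -1.65055515e+01]), 'qd': array([-0.01294199, -0.08054751,  0.15226072,  0.03940406, -0.09571278,
        0.00461496]), 'joint_torque': array([-1.61977496e-03, -5.84163773e+01,  2.93752098e+01,  7.01556042e+00,
        1.02057066e-02, -5.85200632e-05]), 'tcp_pos': array([ 0.24943128, -0.62676981,  0.22573229]), 'eef_rot': array([ 1.79916769e+02, -6.54765342e-03, -1.58302721e+02]), 'contact_force': array([-0.07267228, -0.41756118, -1.42750775]), 'moment': array([ 0.01306351, -0.08600136,  0.01116726]), 'gripper_force': 0.0, 'gripper_width': 0.08755987611520431}
```

View pics/top0.png

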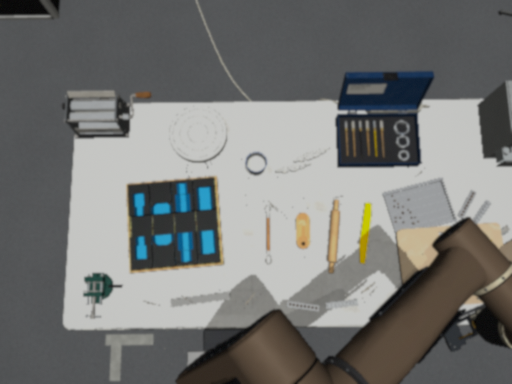

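View pics/scene0.png

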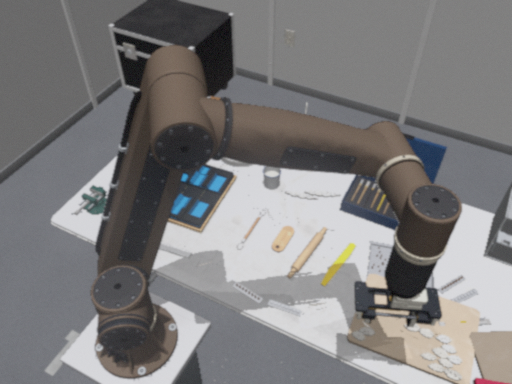

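```bash
cat > h.py <<'E'
from plant import r
import numpy as np, cv2
def px2w(name,pts,z,info=None):
    i=info or r.camera_info(name); f=192/np.tan(np.radians(i["fovy"]/2)); T=np.array(i["pose"])
    p=np.atleast_2d(pts).astype(float)
    z=np.broadcast_to(z,len(p))
    d=np.c_[(p[:,0]-i["cx"])/f,(p[:,1]-i["cy"])/f,np.ones(len(p))]@T[:3,:3].T
    return T[:3,3]+d*((z-T[2,3])/d[:,2])[:,None]
def crop(im,x0,y0,w,h,k,name):
    c=cv2.resize(im[y0:y0+h,x0:x0+w],None,fx=k,fy=k,interpolation=cv2.INTER_CUBIC)
    for g in range(-x0%10,w,10): cv2.putText(c,str(x0+g),(int((g+.5)*k)-8,9),0,.32,(255,0,0),1); c[10:14,int((g+.5)*k)]=[255,0,0]
    for g in range(-y0%10,h,10): cv2.putText(c,str(y0+g),(0,int((g+.5)*k)+4),0,.32,(255,0,0),1); c[int((g+.5)*k),22:28]=[255,0,0]
    cv2.imwrite(name,cv2.cvtColor(c,cv2.COLOR_RGB2BGR))
E
python3 - <<'E'
from h import *
im=cv2.cvtColor(cv2.imread("pics/top0.png"),cv2.COLOR_BGR2RGB)
crop(im,120,170,110,110,5.4,"pics/tray.png")
crop(im,250,190,130,90,6,"pics/tools.png")
E
```

```text
(no output)
```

View pics/tray.png

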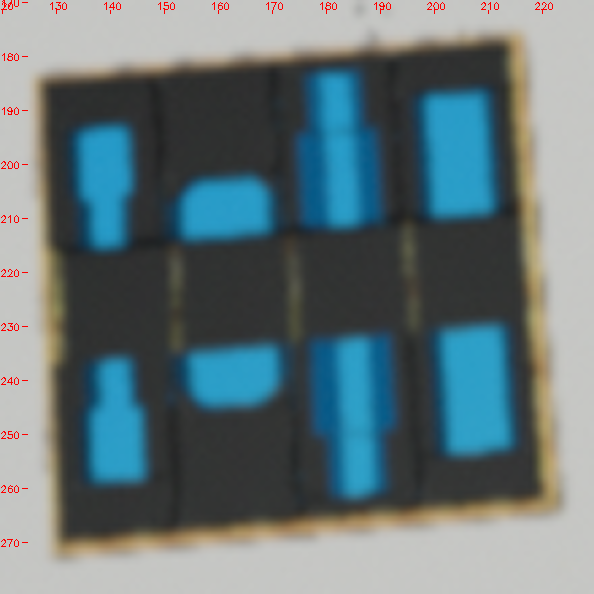

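View pics/tools.png

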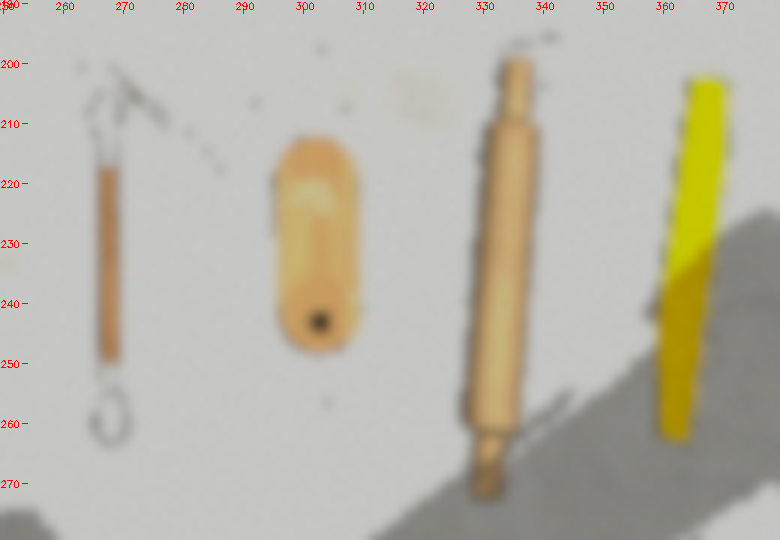

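```bash
python3 - <<'E'
from h import *
def c(pts,x0,y0,k): return np.array(pts)/k-.5+[x0,y0]
def ax(a,b): d=a-b; return np.round(((a+b)/2)[:2],4), round(float(np.hypot(*d[:2])),4), round(float(np.degrees(np.arctan2(d[1],d[0]))),2)
T=lambda p:c(p,120,170,5.4)
W=px2w("top",T([(40,78),(522,36),(560,508),(57,555)]),.016)
print("tray",W.mean(0),[np.linalg.norm(W[i]-W[i-1]) for i in range(4)])
print(ax(W[:2].mean(0),W[2:].mean(0)), ax(W[[0,3]].mean(0),W[1:3].mean(0)))
for n,a,b in [("loop",(104,126),(119,483)),("rib",(225,178),(235,407)),("pin",(333,73),(360,498)),("scr",(456,92),(479,452))]:
    w=px2w("top",T([a,b]),.024); print(n,*ax(*w))
K=lambda p:c(p,250,190,6)
for n,a,b,z in [("pin",(518,60),(488,499),.015),("loop",(108,170),(110,362),.008),("loopends",(110,88),(111,447),.004),("scr",(710,79),(675,440),.006),("rib",(317,137),(319,353),.008),("ribhole",(319,321),(319,321),.008),("cup",(256*6-1497,0),(256*6-1497,0),.07)]:
    print(n,*ax(*px2w("top",K([a,b]),z)))
print(px2w("top",[(256,162)],.073))
E
```

```text
tray [0.55316705 0.20442815 0.016     ] [np.float64(0.29239825568916805), np.float64(0.2989315072013886), np.float64(0.29138181036969835), np.float64(0.30135295128114603)]
(array([0.5532, 0.2044]), 0.2919, 4.52) (array([0.5532, 0.2044]), 0.3001, 94.55)
loop [0.546 0.314] 0.2181 4.38
rib [0.5516 0.2424] 0.1401 3.97
pin [0.5566 0.172 ] 0.2605 4.61
scr [0.5634 0.0987] 0.2209 4.12
pin [ 0.5067 -0.3175] 0.2409 -6.27
loop [ 0.5159 -0.1028] 0.1055 -0.3
loopends [ 0.5163 -0.1037] 0.1977 -0.74
scr [ 0.5169 -0.4233] 0.2007 -8.58
rib [ 0.5262 -0.2177] 0.119 -1.15
ribhole [ 0.4842 -0.217 ] 0.0 0.0
cup [ 0.6522 -0.066 ] 0.0 0.0
[[ 0.74279507 -0.0670491   0.073     ]]
```

```bash
cat >> h.py <<'E'
def plan(*tg, start=None):
    """tg: (x,y,z,yaw) world; prints shift/turn shares from the start pose (default: measured)."""
    s=r.get_state(); p=np.r_[s["tcp_pos"],s["eef_rot"][2]] if start is None else np.array(start)
    print("t",round(s["time_s"],2),"pose",np.round(p,4))
    y=np.radians(p[3]); R=np.array([[np.cos(y),np.sin(y),0],[np.sin(y),-np.cos(y),0],[0,0,-1]])
    for t in tg:
        d=R.T@(np.array(t[:3])-p[:3]); a=-((t[3]-p[3]+180)%360-180)
        print(t,np.round(d/.5,3),round(np.radians(a)/1.5,3))
E
python3 - <<'E'
from h import *
plan((.507,-.3175,.12,-186.3),(.40,-.45,.15,-186.3))
E
```

```text
t 0.1 pose [   0.2494   -0.6268    0.2257 -158.3027]
(0.507, -0.3175, 0.12, -186.3) [-0.707  0.384  0.211] 0.326
(0.4, -0.45, 0.15, -186.3) [-0.411  0.217  0.151] 0.326
```

Request:
play_rows --rows '[[[0.3,-0.707,0.384,0.15,0.326],[0.3,-0.707,0.384,0.15,0.326],[0.3,-0.707,0.384,0.15,0.326],[0.3,-0.707,0.384,0.15,0.326],[0.3,-0.707,0.384,0.15,0.326],[0.3,-0.707,0.384,0.15,0.326],[0.3,-0.707,0.384,0.15,0.326],[0.3,-0.707,0.384,0.15,0.326]]]' --squeeze 25

```text
time_s: 0.77
tcp_pos: [0.4556, -0.3789, 0.1663]
eef_rot: [180.0, -0.0, 173.7]
contact_force: [0.6, -1.0, 0.2]
gripper_width: 0.0614
gripper_force: 0.0
```

```bash
python3 - <<'E'
from h import *
plan((.507,-.3175,.15,-186.3))
E
```

```text
t 0.77 pose [ 4.556000e-01 -3.789000e-01  1.663000e-01  1.736735e+02]
(0.507, -0.3175, 0.15, -186.3) [-0.089  0.133  0.033] -0.0
```

Request:
play_rows --rows '[[[0.3,-0.089,0.133,0.03,0],[0.3,-0.089,0.133,0.03,0],[0.3,-0.089,0.133,0.03,0],[0.3,-0.089,0.133,0.03,0],[0.3,-0.089,0.133,0.03,0],[0.3,-0.089,0.133,0.03,0],[0.3,-0.089,0.133,0.03,0],[0.3,-0.089,0.133,0.03,0]]]'

```text
time_s: 1.43
tcp_pos: [0.5058, -0.3205, 0.152]
eef_rot: [-180.0, 0.0, 173.6]
contact_force: [-0.7, -0.3, 0.5]
gripper_width: 0.0615
gripper_force: 0.0
```

```bash
python3 - <<'E'
from h import *
i=r.camera_info("wrist"); im=r.capture("wrist"); cv2.imwrite("pics/w1.png",cv2.cvtColor(im,cv2.COLOR_RGB2BGR))
print(i["pose"]); plan((.507,-.3175,.004,-186.3))
E
```

```text
[[ 1.12054616e-01  9.47064477e-01  3.00853184e-01  4.24332793e-01]
 [ 9.93701928e-01 -1.06945143e-01 -3.34546658e-02 -3.12144615e-01]
 [ 4.91061159e-04  3.02707139e-01 -9.53083494e-01  3.09966634e-01]
 [ 0.00000000e+00  0.00000000e+00  0.00000000e+00  1.00000000e+00]]
t 1.48 pose [ 5.059000e-01 -3.204000e-01  1.520000e-01  1.735947e+02]
(0.507, -0.3175, 0.004, -186.3) [-0.002  0.006  0.296] -0.001
```

View pics/w1.png

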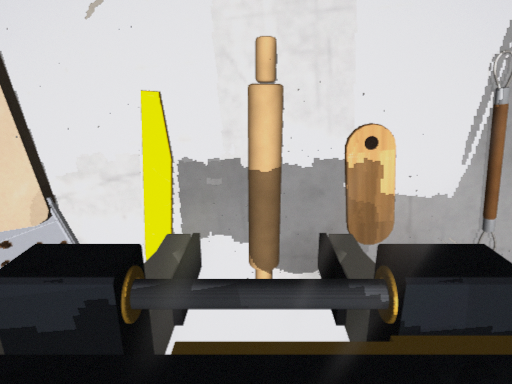

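```bash
python3 - <<'E'
from h import *
w=px2w("wrist",[(266,38),(265.5,84),(264,268)],[.015,.015,.015]); print(w)
print("rib", px2w("wrist",[(371.5,124),(370,244),(371,143)],.008)); print("loop",px2w("wrist",[(500.5,103),(490,219)],.011))
print("scr", px2w("wrist",[(150,91)],.006))
E
```

```text
[[ 0.38924697 -0.30240105  0.015     ]
 [ 0.42433525 -0.30655542  0.015     ]
 [ 0.5977475  -0.32658546  0.015     ]]
rib [[ 0.46856138 -0.21637293  0.008     ]
 [ 0.58682596 -0.21915902  0.008     ]
 [ 0.48554529 -0.21700961  0.008     ]]
loop [[ 0.46261899 -0.10632446  0.011     ]
 [ 0.57147459 -0.1050391   0.011     ]]
scr [[ 0.41885764 -0.40675493  0.006     ]]
```

Request:
play_rows --rows '[[[0.3,-0.006,0.008,0.05,0],[0.3,-0.006,0.008,0.11,0],[0.3,-0.006,0.008,0.17,0],[0.3,-0.006,0.008,0.22,0],[0.3,-0.006,0.008,0.26,0],[0.3,-0.006,0.008,0.28,0],[0.3,-0.006,0.008,0.29,0],[0.3,-0.006,0.008,0.29,0]]]'

```text
time_s: 2.15
tcp_pos: [0.5094, -0.3162, 0.0062]
eef_rot: [180.0, -0.1, 173.7]
contact_force: [0.2, -0.1, -0.1]
gripper_width: 0.0611
gripper_force: 0.0
```

Request:
play_rows --rows '[[[1,0,0,0,0],[1,0,0,0,0],[1,0,0,0,0],[1,0,0,0,0],[1,0,0,0,0],[1,0,0,0,0],[1,0,0,0,0],[1,0,0,0,0]]]'

```text
time_s: 2.82
tcp_pos: [0.5102, -0.316, 0.0073]
eef_rot: [-180.0, 0.0, 173.7]
contact_force: [-0.9, 1.7, 6.1]
gripper_width: 0.0293
gripper_force: 25.0
```

```bash
python3 - <<'E'
from h import *
plan((.5102,-.316,.16,173.7),(.53,-.1,.16,-186),(.558,.171,.16,-175.5))
plan((.558,.171,.06,-175.5),start=(.558,.171,.16,-175.5))
E
```

```text
t 2.82 pose [ 5.102000e-01 -3.160000e-01  7.300000e-03  1.736981e+02]
(0.5102, -0.316, 0.16, 173.7) [ 0.    -0.    -0.305] -0.0
(0.53, -0.1, 0.16, -186) [ 0.008  0.434 -0.305] -0.004
(0.558, 0.171, 0.16, -175.5) [ 0.012  0.979 -0.305] -0.126
t 2.82 pose [ 5.580e-01  1.710e-01  1.600e-01 -1.755e+02]
(0.558, 0.171, 0.06, -175.5) [0.  0.  0.2] -0.0
```

Request:
play_rows --rows '[[[1,0,0,-0.04,0],[1,0,0,-0.1,0],[1,0,0,-0.17,0],[1,0,0.01,-0.24,0],[1,0,0.06,-0.29,0],[1,0,0.12,-0.305,0],[1,0.005,0.19,-0.305,0],[1,0.008,0.26,-0.305,0]]]'

```text
time_s: 3.48
tcp_pos: [0.5198, -0.1851, 0.1596]
eef_rot: [180.0, 0.0, 173.6]
contact_force: [0.2, -0.0, -3.0]
gripper_width: 0.0291
gripper_force: 25.0
```

Request:
play_rows --rows '[[[1,0,0.07,0,0],[1,0,0.15,0,-0.02],[1,0,0.23,0,-0.04],[1,0,0.31,0,-0.06],[1,0,0.39,0,-0.08],[1,0,0.47,0,-0.1],[1,0,0.54,0,-0.12],[1,0,0.6,0,-0.126]]]'

```text
time_s: 4.15
tcp_pos: [0.5526, 0.1144, 0.1587]
eef_rot: [180.0, -0.1, -175.3]
contact_force: [0.9, -0.8, -3.2]
gripper_width: 0.0293
gripper_force: 25.0
```

```bash
python3 - <<'E'
from h import *
plan((.558,.171,.16,-175.5))
E
```

```text
t 4.15 pose [ 5.52600e-01  1.14400e-01  1.58700e-01 -1.75334e+02]
(0.558, 0.171, 0.16, -175.5) [-0.02   0.112 -0.003] 0.002
```

Request:
play_rows --rows '[[[1,-0.01,0.05,0,0],[1,-0.015,0.085,0,0],[1,-0.018,0.1,0,0],[1,-0.018,0.106,0,0],[1,-0.018,0.106,0,0],[1,-0.018,0.106,0,0],[1,-0.018,0.106,0,0],[1,-0.018,0.106,0,0]]]'

```text
time_s: 4.82
tcp_pos: [0.5579, 0.1645, 0.1593]
eef_rot: [180.0, -0.0, -175.6]
contact_force: [-0.7, 0.5, -2.2]
gripper_width: 0.0294
gripper_force: 25.0
```

```bash
python3 - <<'E'
from h import *
i=r.camera_info("wrist"); im=r.capture("wrist"); cv2.imwrite("pics/w2.png",cv2.cvtColor(im,cv2.COLOR_RGB2BGR))
np.save("w2.npy",i,allow_pickle=True)
plan((.558,.171,.06,-175.5))
E
```

```text
t 4.87 pose [ 5.580000e-01  1.646000e-01  1.594000e-01 -1.755478e+02]
(0.558, 0.171, 0.06, -175.5) [-0.001  0.013  0.199] -0.001
```

View pics/w2.png

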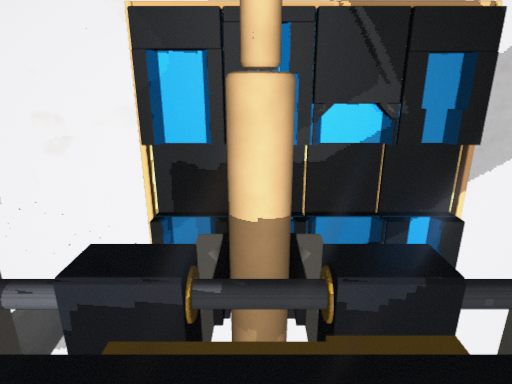

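```bash
python3 - <<'E'
from h import *
i=np.load("w2.npy",allow_pickle=True).item()
w=px2w("wrist",[(221.5,8),(222,144),(409,8),(400,144),(130,8),(503,8),(138.5,144),(487,144)],.036,i); print(np.round(w,4))
u=np.array([np.cos(np.radians(4.5)),np.sin(np.radians(4.5))]); v=np.array([-u[1],u[0]])
print(np.round(np.c_[w[:,:2]@u,w[:,:2]@v],4))
for c in [(.5544,.2068),(.5532,.2044)]: print(np.dot(c,u),np.dot(c,v))
print(r.get_state()["tcp_pos"])
E
```

```text
[[0.4235 0.125  0.036 ]
 [0.5259 0.1299 0.036 ]
 [0.4126 0.2653 0.036 ]
 [0.5144 0.2795 0.036 ]
 [0.4288 0.0565 0.036 ]
 [0.4072 0.3357 0.036 ]
 [0.5314 0.0597 0.036 ]
 [0.5087 0.3527 0.036 ]]
[[0.432  0.0914]
 [0.5345 0.0882]
 [0.4322 0.2321]
 [0.5347 0.2383]
 [0.4319 0.0227]
 [0.4323 0.3027]
 [0.5344 0.0178]
 [0.5348 0.3117]]
0.5689163108181644 0.16266478194449363
0.5675317081879379 0.16036633125840752
[0.55796337 0.16461577 0.15937274]
```

Request:
play_rows --rows '[[[1,-0.001,0.013,0.02,0],[1,-0.001,0.013,0.06,0],[1,-0.001,0.013,0.1,0],[1,-0.001,0.013,0.14,0],[1,-0.001,0.013,0.17,0],[1,-0.001,0.013,0.19,0],[1,-0.001,0.013,0.195,0],[1,-0.001,0.013,0.195,0]]]'

```text
time_s: 5.53
tcp_pos: [0.5577, 0.1718, 0.061]
eef_rot: [-180.0, -0.1, -175.5]
contact_force: [0.2, 0.6, -2.5]
gripper_width: 0.0289
gripper_force: 25.0
```

Request:
play_rows --rows '[[[1,0,0,0.01,0],[1,0,0,0.02,0],[1,0,0,0.03,0],[1,0,0,0.04,0],[1,0,0,0.048,0],[1,0,0,0.054,0],[1,0,0,0.056,0],[1,0,0,0.056,0]]]'

```text
time_s: 6.2
tcp_pos: [0.5578, 0.1719, 0.0334]
eef_rot: [-180.0, -0.0, -175.5]
contact_force: [1.5, 0.6, -1.3]
gripper_width: 0.029
gripper_force: 25.0
```

Request:
play_rows --rows '[[[1,0,0,0.003,0],[1,0,0,0.004,0],[0.45,0,0,0.004,0],[0.45,0,0,0.004,0],[0.45,0,0,0.004,0],[0.45,0,0,0.004,0],[0.45,0,0,0.004,0],[0.45,0,0,0.004,0]]]'

```text
time_s: 6.87
tcp_pos: [0.558, 0.172, 0.0319]
eef_rot: [180.0, 0.0, -175.5]
contact_force: [0.4, 0.6, -0.2]
gripper_width: 0.048
gripper_force: 0.0
```

Request:
play_rows --rows '[[[0.45,0,0,-0.03,0],[0.45,0,0,-0.08,0],[0.45,0,0,-0.14,0],[0.45,0,0,-0.2,0],[0.45,0,0,-0.25,0],[0.45,0,-0.05,-0.26,0],[0.45,0,-0.12,-0.26,0],[0.45,0,-0.2,-0.26,0]]]'

```text
time_s: 7.53
tcp_pos: [0.5662, 0.0726, 0.1629]
eef_rot: [179.9, 0.1, -175.3]
contact_force: [0.9, -0.2, 0.0]
gripper_width: 0.0481
gripper_force: 0.0
```

```bash
python3 - <<'E'
from h import *
plan((.517,-.104,.10,-180.6))
E
```

```text
t 7.53 pose [ 5.662000e-01  7.260000e-02  1.629000e-01 -1.753299e+02]
(0.517, -0.104, 0.1, -180.6) [ 0.127 -0.344  0.126] 0.061
```

Request:
play_rows --rows '[[[0.45,0.02,-0.06,0,0.01],[0.45,0.05,-0.14,0.02,0.03],[0.45,0.08,-0.22,0.04,0.05],[0.45,0.11,-0.29,0.07,0.058],[0.45,0.127,-0.33,0.1,0.058],[0.45,0.127,-0.344,0.12,0.058],[0.45,0.127,-0.344,0.12,0.058],[0.45,0.127,-0.344,0.12,0.058]]]'

```text
time_s: 8.2
tcp_pos: [0.5161, -0.1044, 0.1017]
eef_rot: [-180.0, -0.0, 179.5]
contact_force: [-0.2, 0.7, -0.5]
gripper_width: 0.048
gripper_force: 0.0
```

```bash
python3 - <<'E'
from h import *
im=r.capture("top"); crop(im,120,170,110,110,5.4,"pics/t2.png")
plan((.5165,-.1045,.004,-180.3))
E
```

```text
t 8.25 pose [ 5.168000e-01 -1.038000e-01  1.022000e-01  1.795349e+02]
(0.5165, -0.1045, 0.004, -180.3) [ 0.001 -0.001  0.196] -0.002
```

View pics/t2.png

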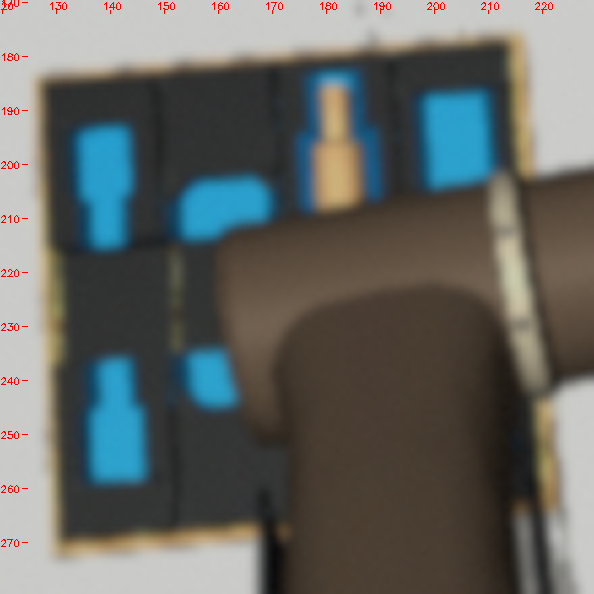

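Request:
play_rows --rows '[[[0.45,0.001,-0.001,0.04,0],[0.45,0.001,-0.001,0.09,0],[0.45,0.001,-0.001,0.13,0],[0.45,0.001,-0.001,0.165,0],[0.45,0.001,-0.001,0.185,0],[0.45,0.001,-0.001,0.197,0],[0.45,0.001,-0.001,0.197,0],[0.45,0.001,-0.001,0.197,0]]]'

```text
time_s: 8.92
tcp_pos: [0.5164, -0.1042, 0.0039]
eef_rot: [-180.0, 0.0, 179.6]
contact_force: [0.1, -0.8, 0.0]
gripper_width: 0.0481
gripper_force: 0.0
```

Request:
play_rows --rows '[[[1,0,0,0,0],[1,0,0,0,0],[1,0,0,0,0],[1,0,0,0,0],[1,0,0,0,0],[1,0,0,0,0],[1,0,0,0,0],[1,0,0,0,0]]]'

```text
time_s: 9.58
tcp_pos: [0.5156, -0.1047, 0.0034]
eef_rot: [-180.0, 0.0, 179.5]
contact_force: [-0.3, -0.2, 2.5]
gripper_width: 0.0106
gripper_force: 25.0
```

```bash
python3 - <<'E'
from h import *
u=np.array([np.cos(np.radians(4.5)),np.sin(np.radians(4.5))]); v=np.array([-u[1],u[0]])
for n,k in [("loop",108),("rib",36),("scr",-108)]: print(n,np.round(.5692*u+(.163+k/1000)*v,4))
x,y=.5692*u+.271*v
plan((x,y,.16,-175.5))
E
```

```text
loop [0.5462 0.3148]
rib [0.5518 0.243 ]
scr [0.5631 0.0995]
t 9.58 pose [ 5.156000e-01 -1.047000e-01  3.400000e-03  1.795345e+02]
(np.float64(0.5461829314186505), np.float64(0.31482351472996706), 0.16, -175.5) [-0.054  0.839 -0.313] -0.058
```

Request:
play_rows --rows '[[[1,0,0,-0.05,0],[1,0,0,-0.12,0],[1,0,0.02,-0.19,0],[1,-0.01,0.07,-0.25,0],[1,-0.02,0.14,-0.25,-0.01],[1,-0.03,0.21,-0.25,-0.03],[1,-0.04,0.29,-0.25,-0.05],[1,-0.054,0.37,-0.25,-0.058]]]'

```text
time_s: 10.25
tcp_pos: [0.5438, 0.0816, 0.1287]
eef_rot: [180.0, 0.0, -175.4]
contact_force: [1.2, -0.1, -0.7]
gripper_width: 0.0108
gripper_force: 25.0
```

Request:
play_rows --rows '[[[1,0,0.08,0,0],[1,0,0.16,0,0],[1,0,0.24,0,0],[1,0,0.32,0,0],[1,0,0.39,0,0],[1,0,0.44,0,0],[1,0,0.46,0,0],[1,0,0.46,0,0]]]'

```text
time_s: 10.92
tcp_pos: [0.5256, 0.3116, 0.1277]
eef_rot: [-180.0, -0.0, -175.3]
contact_force: [-0.4, -0.5, 0.5]
gripper_width: 0.0104
gripper_force: 25.0
```

```bash
python3 - <<'E'
from h import *
plan((.5462,.3148,.06,-175.5),(.5462,.3148,.0285,-175.5))
E
```

```text
t 10.92 pose [ 5.256000e-01  3.116000e-01  1.277000e-01 -1.753417e+02]
(0.5462, 0.3148, 0.06, -175.5) [-0.042  0.003  0.135] 0.002
(0.5462, 0.3148, 0.0285, -175.5) [-0.042  0.003  0.198] 0.002
```

Request:
play_rows --rows '[[[1,-0.02,0.003,0,0.002],[1,-0.042,0.003,0.02,0.002],[1,-0.042,0.003,0.06,0.002],[1,-0.042,0.003,0.09,0.002],[1,-0.042,0.003,0.12,0.002],[1,-0.042,0.003,0.135,0.002],[1,-0.042,0.003,0.135,0.002],[1,-0.042,0.003,0.135,0.002]]]'

```text
time_s: 11.58
tcp_pos: [0.5474, 0.3117, 0.0604]
eef_rot: [-180.0, -0.0, -175.7]
contact_force: [-0.2, 0.1, -0.0]
gripper_width: 0.0104
gripper_force: 25.0
```

```bash
python3 - <<'E'
from h import *
plan((.5462,.3148,.0285,-175.5))
E
```

```text
t 11.58 pose [ 5.474000e-01  3.117000e-01  6.040000e-02 -1.757108e+02]
(0.5462, 0.3148, 0.0285, -175.5) [0.002 0.006 0.064] -0.002
```

Request:
play_rows --rows '[[[1,0.002,0.006,0,0],[1,0.002,0.006,0.01,0],[1,0.002,0.006,0.025,0],[1,0.002,0.006,0.04,0],[1,0.002,0.006,0.052,0],[1,0.002,0.006,0.06,0],[1,0.002,0.006,0.063,0],[1,0.002,0.006,0.063,0]]]'

```text
time_s: 12.25
tcp_pos: [0.5453, 0.3153, 0.0286]
eef_rot: [-180.0, -0.0, -175.7]
contact_force: [-0.2, 1.3, -0.7]
gripper_width: 0.0106
gripper_force: 25.0
```

Request:
play_rows --rows '[[[1,0,0,0,0],[0.7,0,0,0,0],[0.7,0,0,0,0],[0.7,0,0,0,0],[0.7,0,0,0,0],[0.7,0,0,0,0],[0.7,0,0,0,0],[0.7,0,0,0,0]]]'

```text
time_s: 12.92
tcp_pos: [0.5456, 0.3155, 0.0293]
eef_rot: [180.0, 0.0, -175.7]
contact_force: [-1.0, -0.5, 0.1]
gripper_width: 0.0267
gripper_force: 0.0
```

Request:
play_rows --rows '[[[0.7,0,0,-0.03,0],[0.7,0,0,-0.08,0],[0.7,0,0,-0.14,0],[0.7,0,0,-0.2,0],[0.6,0,-0.04,-0.25,0],[0.5,0,-0.11,-0.25,0],[0.4,0,-0.19,-0.25,0],[0.4,0,-0.27,-0.25,0]]]'

```text
time_s: 13.58
tcp_pos: [0.5557, 0.1801, 0.155]
eef_rot: [180.0, 0.1, -175.6]
contact_force: [0.2, 0.0, -0.5]
gripper_width: 0.0478
gripper_force: 0.0
```

```bash
python3 - <<'E'
from h import *
plan((.517,-.423,.12,-188.6))
E
```

```text
t 13.58 pose [ 5.557000e-01  1.801000e-01  1.550000e-01 -1.755703e+02]
(0.517, -0.423, 0.12, -188.6) [ 0.17  -1.197  0.07 ] 0.152
```

Request:
play_rows --rows '[[[0.4,0,-0.08,0,0],[0.4,0.02,-0.16,0,0.02],[0.4,0.04,-0.24,0,0.04],[0.4,0.06,-0.32,0,0.06],[0.4,0.08,-0.4,0,0.08],[0.4,0.1,-0.48,0,0.1],[0.4,0.12,-0.56,0,0.13],[0.4,0.14,-0.64,0,0.152]]]'

```text
time_s: 14.25
tcp_pos: [0.5095, -0.1453, 0.1546]
eef_rot: [180.0, 0.0, 171.2]
contact_force: [1.1, -0.7, -0.8]
gripper_width: 0.0525
gripper_force: 0.0
```

```bash
python3 - <<'E'
from h import *
plan((.517,-.423,.12,-188.6))
E
```

```text
t 14.25 pose [ 5.09500e-01 -1.45300e-01  1.54600e-01  1.71166e+02]
(0.517, -0.423, 0.12, -188.6) [-0.1   -0.547  0.069] -0.003
```

Request:
play_rows --rows '[[[0.4,-0.01,-0.07,0,0],[0.4,-0.03,-0.15,0,0],[0.4,-0.05,-0.23,0,0],[0.4,-0.06,-0.31,0,0],[0.4,-0.08,-0.39,0,0],[0.4,-0.09,-0.46,0.01,0],[0.4,-0.1,-0.52,0.02,0],[0.4,-0.1,-0.545,0.02,0]]]'

```text
time_s: 14.92
tcp_pos: [0.5174, -0.4238, 0.1425]
eef_rot: [180.0, -0.1, 171.1]
contact_force: [0.4, 0.7, 0.2]
gripper_width: 0.0526
gripper_force: 0.0
```

```bash
python3 - <<'E'
from h import *
i=r.camera_info("wrist"); im=r.capture("wrist"); cv2.imwrite("pics/w3.png",cv2.cvtColor(im,cv2.COLOR_RGB2BGR))
np.save("w3.npy",i,allow_pickle=True)
im=r.capture("top"); crop(im,120,170,110,110,5.4,"pics/t3.png")
plan((.517,-.423,.12,-188.6))
E
```

```text
t 15.02 pose [ 5.173000e-01 -4.224000e-01  1.432000e-01  1.711054e+02]
(0.517, -0.423, 0.12, -188.6) [ 0.    -0.001  0.046] -0.003
```

View pics/w3.png

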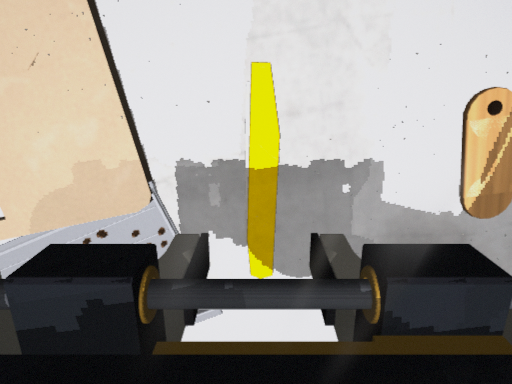

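View pics/t3.png

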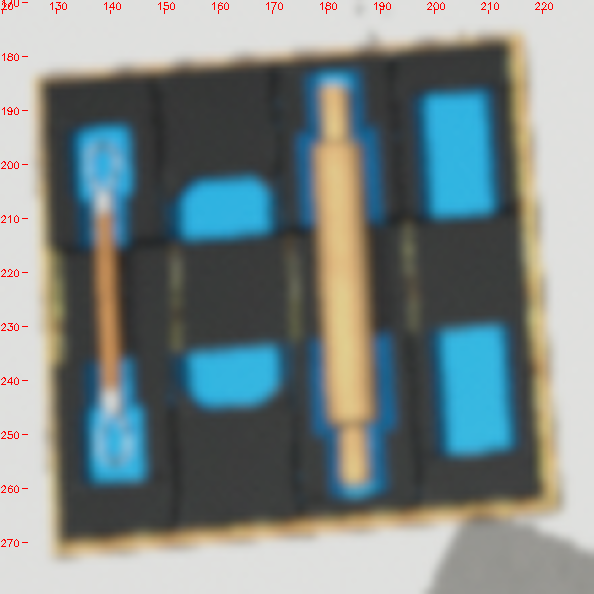

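```bash
python3 - <<'E'
from h import *
i=np.load("w3.npy",allow_pickle=True).item()
im=cv2.cvtColor(cv2.imread("pics/w3.png"),cv2.COLOR_BGR2RGB).astype(int)
m=(im[...,0]>im[...,2]+100)&(abs(im[...,0]-im[...,1])<40)
L=[];Rr=[]
for y in list(range(66,276,12)):
    x=np.where(m[y,220:300])[0]+220; L.append((x[0]-.5,y));Rr.append((x[-1]+.5,y))
l=px2w("wrist",L,.006,i);q=px2w("wrist",Rr,.006,i)
for a,b in zip(l,q): print(np.round(a[:2],4),np.round(b[:2],4),round(1000*np.hypot(*(a-b)[:2]),1))
ys=np.where(m[:,255:265].any(1))[0]; print(ys.min(),ys.max(),px2w("wrist",[(261,ys.min()),(261,ys.max())],.006,i))
for e in (l,q): print(np.degrees(np.polyfit(e[:,0],e[:,1],1)[0]))
E
```

```text
[ 0.4204 -0.4165] [ 0.4229 -0.4002] 16.5
[ 0.4296 -0.418 ] [ 0.4323 -0.4007] 17.5
[ 0.4391 -0.4196] [ 0.4421 -0.4004] 19.4
[ 0.4487 -0.4211] [ 0.4519 -0.401 ] 20.4
[ 0.4584 -0.4236] [ 0.462  -0.4007] 23.2
[ 0.4685 -0.4253] [ 0.4724 -0.4004] 25.2
[ 0.4787 -0.427 ] [ 0.4828 -0.4009] 26.3
[ 0.4891 -0.4296] [ 0.4932 -0.4033] 26.6
[ 0.4998 -0.4314] [ 0.5038 -0.4056] 26.0
[ 0.5108 -0.4332] [ 0.5147 -0.4081] 25.4
[ 0.522 -0.435] [ 0.526  -0.4097] 25.7
[ 0.5333 -0.4379] [ 0.5373 -0.4122] 26.0
[ 0.545  -0.4398] [ 0.5489 -0.4148] 25.3
[ 0.557  -0.4418] [ 0.561  -0.4165] 25.6
[ 0.5693 -0.4439] [ 0.5732 -0.4192] 25.0
[ 0.5819 -0.446 ] [ 0.5858 -0.421 ] 25.3
[ 0.5949 -0.4472] [ 0.5985 -0.4238] 23.6
[ 0.6082 -0.4484] [ 0.6118 -0.4257] 22.9
62 278 [[ 0.41865114 -0.40745298  0.006     ]
 [ 0.61899333 -0.43843569  0.006     ]]
-10.24441195886569
-8.47885292315057
```

Request:
play_rows --rows '[[[0.4,-0.003,0.004,0.05,0.017],[0.4,-0.003,0.004,0.11,0.017],[0.4,-0.003,0.004,0.17,0.017],[0.4,-0.003,0.004,0.22,0.017],[0.4,-0.003,0.004,0.255,0.017],[0.4,-0.003,0.004,0.272,0.017],[0.4,-0.003,0.004,0.278,0.017],[0.4,-0.003,0.004,0.278,0.017]]]'

```text
time_s: 15.68
tcp_pos: [0.5205, -0.4181, 0.0055]
eef_rot: [-180.0, -0.0, 169.9]
contact_force: [-0.6, -1.6, 0.9]
gripper_width: 0.0525
gripper_force: 0.0
```

```bash
python3 - <<'E'
from h import *
plan((.519,-.421,.002,-190.4))
E
```

```text
t 15.68 pose [ 5.205000e-01 -4.181000e-01  5.500000e-03  1.698716e+02]
(0.519, -0.421, 0.002, -190.4) [ 0.002 -0.006  0.007] 0.003
```

Request:
play_rows --rows '[[[0.4,0.002,-0.005,0.003,0.003],[0.4,0.002,-0.005,0.007,0.003],[1,0.002,-0.005,0.007,0.003],[1,0.002,-0.005,0.007,0.003],[1,0.002,-0.005,0.007,0.003],[1,0.002,-0.005,0.007,0.003],[1,0.002,-0.005,0.007,0.003],[1,0.002,-0.005,0.007,0.003]]]'

```text
time_s: 16.35
tcp_pos: [0.5188, -0.421, 0.002]
eef_rot: [-180.0, 0.0, 169.6]
contact_force: [-0.5, 0.7, 1.8]
gripper_width: 0.0255
gripper_force: 25.0
```

```bash
python3 - <<'E'
from h import *
plan((.5631,.0995,.15,-175.5))
E
```

```text
t 16.35 pose [ 5.188000e-01 -4.210000e-01  2.000000e-03  1.695633e+02]
(0.5631, 0.0995, 0.15, -175.5) [ 0.101  1.04  -0.296] -0.174
```

Request:
play_rows --rows '[[[1,0,0,-0.03,0],[1,0,0,-0.08,0],[1,0,0,-0.14,0],[1,0,0.02,-0.2,0],[1,0.01,0.07,-0.25,0],[1,0.02,0.14,-0.25,-0.01],[1,0.03,0.21,-0.25,-0.02],[1,0.04,0.29,-0.25,-0.04]]]'

```text
time_s: 17.02
tcp_pos: [0.5251, -0.274, 0.1273]
eef_rot: [180.0, 0.1, 172.9]
contact_force: [0.8, 1.6, -1.1]
gripper_width: 0.0259
gripper_force: 25.0
```

Request:
play_rows --rows '[[[1,0,0.08,0,-0.02],[1,0.01,0.16,0,-0.04],[1,0.01,0.24,0,-0.06],[1,0.02,0.32,0,-0.08],[1,0.02,0.4,0,-0.1],[1,0.03,0.48,0,-0.12],[1,0.03,0.56,0,-0.134],[1,0.03,0.62,0,-0.134]]]'

```text
time_s: 17.68
tcp_pos: [0.5481, 0.0376, 0.1271]
eef_rot: [180.0, 0.0, -175.3]
contact_force: [1.0, -1.4, -0.8]
gripper_width: 0.026
gripper_force: 25.0
```

```bash
python3 - <<'E'
from h import *
plan((.5631,.0995,.127,-175.5))
E
```

```text
t 17.68 pose [ 5.481000e-01  3.760000e-02  1.271000e-01 -1.753433e+02]
(0.5631, 0.0995, 0.127, -175.5) [-0.04   0.121  0.   ] 0.002
```

Request:
play_rows --rows '[[[1,-0.02,0.05,0,0],[1,-0.03,0.09,0,0],[1,-0.038,0.11,0.02,0],[1,-0.038,0.117,0.05,0],[1,-0.038,0.117,0.09,0],[1,-0.038,0.117,0.12,0],[1,-0.038,0.117,0.13,0],[1,-0.038,0.117,0.13,0]]]'

```text
time_s: 18.35
tcp_pos: [0.5614, 0.0937, 0.06]
eef_rot: [-179.9, -0.2, -175.5]
contact_force: [0.3, 0.0, -1.2]
gripper_width: 0.0257
gripper_force: 25.0
```

```bash
python3 - <<'E'
from h import *
i=r.camera_info("wrist"); im=r.capture("wrist"); cv2.imwrite("pics/w4.png",cv2.cvtColor(im,cv2.COLOR_RGB2BGR))
plan((.5631,.0995,.027,-175.5))
E
```

```text
t 18.4 pose [ 5.62200e-01  9.40000e-02  6.12000e-02 -1.75505e+02]
(0.5631, 0.0995, 0.027, -175.5) [-0.003  0.011  0.068] -0.0
```

View pics/w4.png

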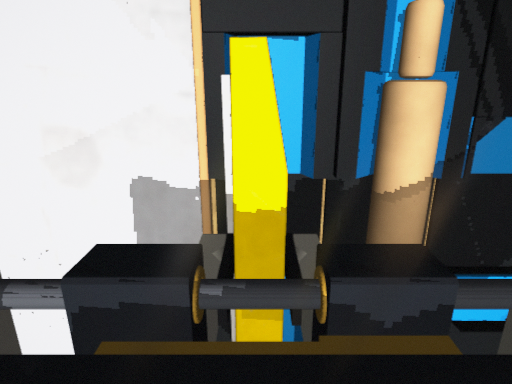

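Request:
play_rows --rows '[[[1,-0.003,0.011,0,0],[1,-0.003,0.011,0.01,0],[1,-0.003,0.011,0.025,0],[1,-0.003,0.011,0.04,0],[1,-0.003,0.011,0.055,0],[1,-0.003,0.011,0.065,0],[1,-0.003,0.011,0.068,0],[1,-0.003,0.011,0.068,0]]]'

```text
time_s: 19.07
tcp_pos: [0.5632, 0.0999, 0.027]
eef_rot: [-180.0, -0.1, -175.5]
contact_force: [0.6, -0.5, -0.6]
gripper_width: 0.026
gripper_force: 25.0
```

Request:
play_rows --rows '[[[1,0,0,0,0],[0.5,0,0,0,0],[0.5,0,0,0,0],[0.5,0,0,0,0],[0.5,0,0,0,0],[0.5,0,0,0,0],[0.5,0,0,0,0],[0.5,0,0,0,0]]]'

```text
time_s: 19.73
tcp_pos: [0.5636, 0.1002, 0.0278]
eef_rot: [180.0, 0.0, -175.5]
contact_force: [0.3, -0.7, -0.3]
gripper_width: 0.0435
gripper_force: 0.0
```

Request:
play_rows --rows '[[[0.5,0,0,-0.03,0],[0.5,0,0,-0.08,0],[0.5,0,0,-0.14,0],[0.5,0,0,-0.2,0],[0.4,0,-0.04,-0.25,0],[0.3,0,-0.11,-0.25,0],[0.2,0,-0.19,-0.25,0],[0.2,0,-0.27,-0.25,0]]]'

```text
time_s: 20.4
tcp_pos: [0.5744, -0.0351, 0.1537]
eef_rot: [180.0, 0.1, -175.4]
contact_force: [0.3, -0.6, -0.3]
gripper_width: 0.0652
gripper_force: 0.0
```

```bash
python3 - <<'E'
from h import *
plan((.527,-.2178,.10,-181.2))
E
```

```text
t 20.4 pose [ 5.744000e-01 -3.510000e-02  1.537000e-01 -1.753781e+02]
(0.527, -0.2178, 0.1, -181.2) [ 0.124 -0.356  0.107] 0.068
```

Request:
play_rows --rows '[[[0.2,0.02,-0.07,0,0.02],[0.2,0.05,-0.15,0.02,0.04],[0.2,0.08,-0.23,0.04,0.06],[0.2,0.11,-0.3,0.07,0.068],[0.2,0.124,-0.34,0.1,0.068],[0.2,0.124,-0.351,0.1,0.068],[0.2,0.124,-0.351,0.1,0.068],[0.2,0.124,-0.351,0.1,0.068]]]'

```text
time_s: 21.07
tcp_pos: [0.5265, -0.2145, 0.103]
eef_rot: [-180.0, 0.0, 178.6]
contact_force: [-0.1, 0.0, -0.3]
gripper_width: 0.07
gripper_force: 0.0
```

```bash
python3 - <<'E'
from h import *
i=r.camera_info("wrist"); im=r.capture("wrist"); cv2.imwrite("pics/w5.png",cv2.cvtColor(im,cv2.COLOR_RGB2BGR))
np.save("w5.npy",i,allow_pickle=True)
im=r.capture("top"); crop(im,120,170,190,100,4,"pics/t5.png")
plan((.527,-.2178,.003,-181.2))
E
```

```text
t 21.17 pose [ 5.271000e-01 -2.135000e-01  1.035000e-01  1.787283e+02]
(0.527, -0.2178, 0.003, -181.2) [ 0.    -0.009  0.201] -0.001
```

View pics/w5.png

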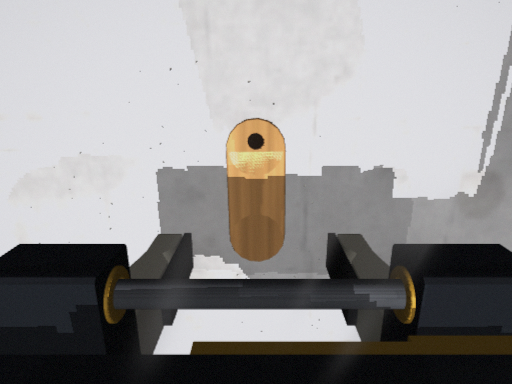

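View pics/t5.png

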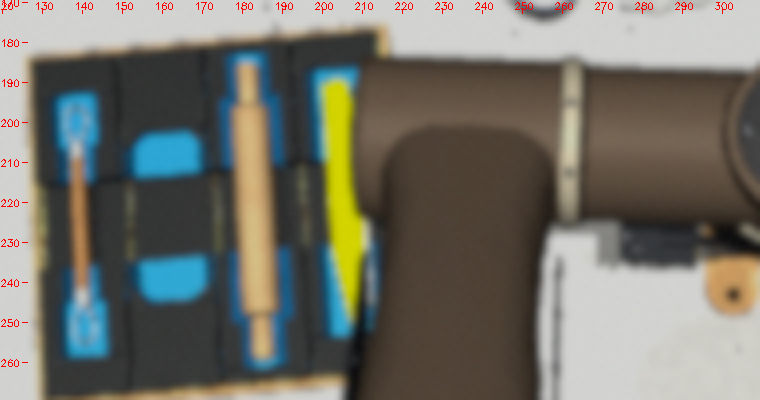

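```bash
python3 - <<'E'
from h import *
i=np.load("w5.npy",allow_pickle=True).item()
print(px2w("wrist",[(256,118.5),(257,261),(227,165),(286,165),(229,225),(285.5,225)],.008,i))
plan((.5275,-.2178,.003,-181.2))
E
```

```text
[[ 0.46828918 -0.21610337  0.008     ]
 [ 0.58689534 -0.21849017  0.008     ]
 [ 0.50300088 -0.23947071  0.008     ]
 [ 0.50411746 -0.19388598  0.008     ]
 [ 0.55324974 -0.24052155  0.008     ]
 [ 0.55438422 -0.19430364  0.008     ]]
t 21.17 pose [ 5.271000e-01 -2.135000e-01  1.035000e-01  1.787283e+02]
(0.5275, -0.2178, 0.003, -181.2) [-0.001 -0.009  0.201] -0.001
```

Request:
play_rows --rows '[[[0.2,-0.001,-0.008,0.04,0],[0.2,-0.001,-0.008,0.09,0],[0.2,-0.001,-0.008,0.13,0],[0.2,-0.001,-0.008,0.165,0],[0.2,-0.001,-0.008,0.188,0],[0.2,-0.001,-0.008,0.2,0],[0.2,-0.001,-0.008,0.2,0],[0.2,-0.001,-0.008,0.2,0]]]'

```text
time_s: 21.83
tcp_pos: [0.5274, -0.2176, 0.0033]
eef_rot: [-180.0, 0.0, 178.7]
contact_force: [-0.2, -0.4, -0.3]
gripper_width: 0.0699
gripper_force: 0.0
```

Request:
play_rows --rows '[[[1,0,0,0,0],[1,0,0,0,0],[1,0,0,0,0],[1,0,0,0,0],[1,0,0,0,0],[1,0,0,0,0],[1,0,0,0,0],[1,0,0,0,0]]]'

```text
time_s: 22.5
tcp_pos: [0.5269, -0.2183, 0.0033]
eef_rot: [-180.0, 0.0, 178.7]
contact_force: [-0.7, 1.6, 5.5]
gripper_width: 0.0453
gripper_force: 25.0
```

```bash
python3 - <<'E'
from h import *
plan((.5518,.243,.15,-175.5))
E
```

```text
t 22.5 pose [ 5.269000e-01 -2.183000e-01  3.300000e-03  1.786758e+02]
(0.5518, 0.243, 0.15, -175.5) [-0.028  0.923 -0.293] -0.068
```

Request:
play_rows --rows '[[[1,0,0,-0.03,0],[1,0,0,-0.08,0],[1,0,0,-0.14,0],[1,0,0.02,-0.2,0],[1,0,0.07,-0.25,0],[1,-0.01,0.14,-0.26,-0.01],[1,-0.01,0.22,-0.26,-0.02],[1,-0.01,0.3,-0.26,-0.04]]]'

```text
time_s: 23.17
tcp_pos: [0.5353, -0.0672, 0.1336]
eef_rot: [180.0, 0.1, -178.0]
contact_force: [0.4, 0.5, -1.4]
gripper_width: 0.0453
gripper_force: 25.0
```

Request:
play_rows --rows '[[[1,0,0.08,0,0],[1,0,0.16,0,-0.01],[1,-0.01,0.24,0,-0.02],[1,-0.01,0.32,0,-0.028],[1,-0.01,0.4,0,-0.028],[1,-0.01,0.48,0,-0.028],[1,-0.01,0.55,0,-0.028],[1,-0.01,0.58,0,-0.028]]]'

```text
time_s: 23.83
tcp_pos: [0.5293, 0.2254, 0.1326]
eef_rot: [180.0, 0.0, -175.3]
contact_force: [0.4, -0.4, 0.5]
gripper_width: 0.0453
gripper_force: 25.0
```

```bash
python3 - <<'E'
from h import *
plan((.5518,.243,.06,-175.5))
E
```

```text
t 23.83 pose [ 5.293000e-01  2.254000e-01  1.326000e-01 -1.753448e+02]
(0.5518, 0.243, 0.06, -175.5) [-0.048  0.031  0.145] 0.002
```

Request:
play_rows --rows '[[[1,-0.03,0.02,0,0.002],[1,-0.047,0.028,0.01,0.002],[1,-0.047,0.028,0.04,0.002],[1,-0.047,0.028,0.08,0.002],[1,-0.047,0.028,0.115,0.002],[1,-0.047,0.028,0.138,0.002],[1,-0.047,0.028,0.145,0.002],[1,-0.047,0.028,0.145,0.002]]]'

```text
time_s: 24.5
tcp_pos: [0.5515, 0.2364, 0.0591]
eef_rot: [-179.9, -0.1, -175.7]
contact_force: [-0.7, 0.0, 0.1]
gripper_width: 0.0455
gripper_force: 25.0
```

```bash
python3 - <<'E'
from h import *
plan((.5518,.243,.0285,-175.5))
E
```

```text
t 24.5 pose [ 5.515000e-01  2.364000e-01  5.910000e-02 -1.757011e+02]
(0.5518, 0.243, 0.0285, -175.5) [-0.002  0.013  0.061] -0.002
```

Request:
play_rows --rows '[[[1,-0.002,0.008,0,0],[1,-0.002,0.013,0.005,0],[1,-0.002,0.013,0.02,0],[1,-0.002,0.013,0.035,0],[1,-0.002,0.013,0.048,0],[1,-0.002,0.013,0.058,0],[1,-0.002,0.013,0.061,0],[1,-0.002,0.013,0.061,0]]]'

```text
time_s: 25.17
tcp_pos: [0.5519, 0.2436, 0.029]
eef_rot: [-179.9, -0.1, -175.7]
contact_force: [-0.5, 0.4, -1.4]
gripper_width: 0.0453
gripper_force: 25.0
```

Request:
play_rows --rows '[[[1,0,0,0,0],[0.36,0,0,0,0],[0.36,0,0,0,0],[0.36,0,0,0,0],[0.36,0,0,0,0],[0.36,0,0,0,0],[0.36,0,0,0,0],[0.36,0,0,0,0]]]'

```text
time_s: 25.83
tcp_pos: [0.5523, 0.2439, 0.0298]
eef_rot: [180.0, 0.0, -175.7]
contact_force: [0.5, -0.7, -0.6]
gripper_width: 0.0564
gripper_force: 0.0
```

Request:
play_rows --rows '[[[0.36,0,0,-0.03,0],[0.36,0,0,-0.08,0],[0.36,0,0,-0.14,0],[0.36,0,0,-0.2,0],[0.36,0,-0.04,-0.26,0],[0.36,0,-0.11,-0.3,0],[0.36,0,-0.19,-0.3,0],[0.36,0,-0.27,-0.3,0]]]'

```text
time_s: 26.5
tcp_pos: [0.5631, 0.1089, 0.1817]
eef_rot: [179.9, 0.2, -175.6]
contact_force: [0.4, -0.6, -0.1]
gripper_width: 0.056
gripper_force: 0.0
```

Request:
play_rows --rows '[[[0.36,0,-0.08,0,0],[0.36,0,-0.16,0,0],[0.36,0,-0.24,0,0],[0.36,0,-0.32,0,0],[0.36,0,-0.4,0,0],[0.36,0,-0.47,0,0],[0.36,0,-0.5,0,0],[0.36,0,-0.5,0,0]]]'

```text
time_s: 27.17
tcp_pos: [0.5811, -0.1433, 0.1795]
eef_rot: [-180.0, -0.0, -175.9]
contact_force: [0.2, -0.3, 0.7]
gripper_width: 0.056
gripper_force: 0.0
```

Request:
play_rows --rows '[[[0.36,0,-0.08,0,0],[0.36,0,-0.16,0,0],[0.36,0,-0.24,0,0],[0.36,0,-0.32,0,0],[0.36,0,-0.34,0,0],[0.36,0,-0.34,0,0],[0.36,0,-0.34,0,0],[0.36,0,-0.34,0,0]]]'

```text
time_s: 27.83
tcp_pos: [0.5943, -0.3084, 0.1796]
eef_rot: [180.0, -0.0, -175.6]
contact_force: [-1.1, -0.2, -0.5]
gripper_width: 0.0562
gripper_force: 0.0
```

```bash
python3 - <<'E'
from h import *
im=r.capture("top"); crop(im,120,140,150,140,4.2,"pics/t6.png")
E
```

```text
(no output)
```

View pics/t6.png

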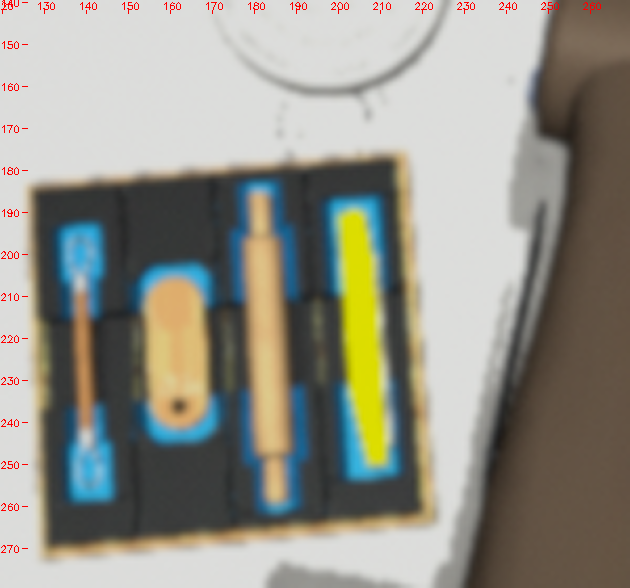

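```bash
python3 - <<'E'
from h import *
im=r.capture("scene"); crop(im,145,145,150,100,5.2,"pics/s6.png")
E
```

```text
(no output)
```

View pics/s6.png

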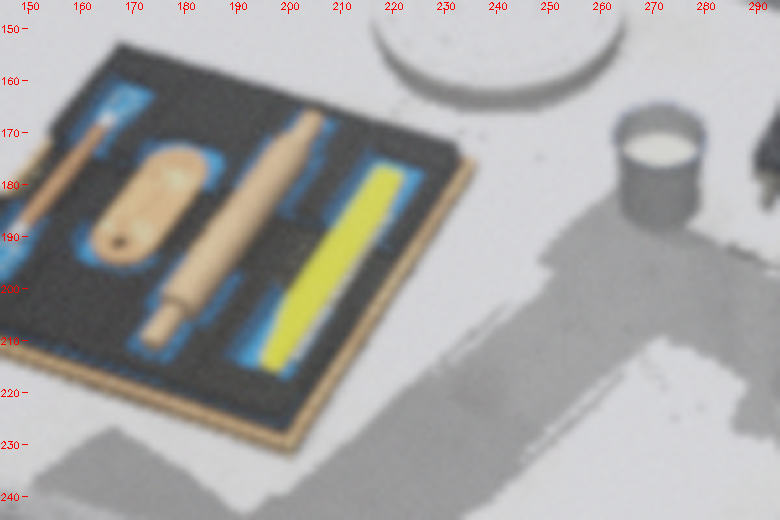

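```bash
python3 - <<'E'
from h import *
im=r.capture("top").astype(int); i=r.camera_info("top")
R,G,B=im[...,0],im[...,1],im[...,2]
u=np.array([np.cos(np.radians(4.5)),np.sin(np.radians(4.5))]); v=np.array([-u[1],u[0]])
for y in range(190,254,5):
    if 212<=y<=228 and 0: continue
    s=slice(192,222)
    ye=np.where((R[y,s]>B[y,s]+70)&(G[y,s]>130))[0]+192
    bl=np.where(B[y,s]>R[y,s]+40)[0]+192
    o=[y]
    if len(ye):
        w=px2w("top",[(ye[0]-.5,y),(ye[-1]+.5,y)],.030,i)[:,:2]; o+=list(np.round((w@v-.055)*1000,1))
    if len(bl):
        w=px2w("top",[(bl[0]-.5,y),(bl[-1]+.5,y)],.030,i)[:,:2]; o+=["blue"]+list(np.round((w@v-.055)*1000,1))
    print(o, [tuple(im[y,x]) for x in range(208,216)] if y in(200,240) else "")
E
```

```text
[190, np.float64(3.5), np.float64(-42.6), 'blue', np.float64(26.5), np.float64(-26.1)] 
[195, np.float64(11.2), np.float64(-44.6), 'blue', np.float64(24.3), np.float64(-24.9)] 
[200, np.float64(12.3), np.float64(-43.4), 'blue', np.float64(25.4), np.float64(-27.0)] [(np.int64(184), np.int64(198), np.int64(111)), (np.int64(140), np.int64(174), np.int64(162)), (np.int64(87), np.int64(139), np.int64(161)), (np.int64(49), np.int64(98), np.int64(127)), (np.int64(46), np.int64(69), np.int64(87)), (np.int64(53), np.int64(60), np.int64(64)), (np.int64(64), np.int64(66), np.int64(59)), (np.int64(106), np.int64(101), np.int64(74))]
[205, np.float64(10.2), np.float64(-12.7), 'blue', np.float64(26.5), np.float64(-25.8)] 
[210, np.float64(11.3), np.float64(-14.8), 'blue', np.float64(21.1), np.float64(17.8)] 
[215, np.float64(12.4), np.float64(-13.6)] 
[220, np.float64(13.6), np.float64(-15.7)] 
[225, np.float64(14.7), np.float64(-14.5)] 
[230, np.float64(12.5), np.float64(-42.5)] 
[235, np.float64(10.4), np.float64(-44.5), 'blue', np.float64(49.2), np.float64(-25.1)] 
[240, np.float64(8.3), np.float64(-43.3), 'blue', np.float64(50.2), np.float64(-23.9)] [(np.int64(221), np.int64(221), np.int64(0)), (np.int64(220), np.int64(220), np.int64(0)), (np.int64(216), np.int64(215), np.int64(19)), (np.int64(205), np.int64(203), np.int64(110)), (np.int64(186), np.int64(189), np.int64(161)), (np.int64(136), np.int64(153), np.int64(159)), (np.int64(75), np.int64(104), np.int64(125)), (np.int64(53), np.int64(71), np.int64(87))]
[245, np.float64(3.0), np.float64(-13.1), 'blue', np.float64(51.3), np.float64(-26.0)] 
[250, np.float64(-2.3), np.float64(-44.1), 'blue', np.float64(23.4), np.float64(-24.8)]
```

```bash
python3 - <<'E'
from h import *
plan((.563,.1022,.12,-175.5))
E
```

```text
t 27.98 pose [   0.5946   -0.308     0.1801 -175.5617]
(0.563, 0.1022, 0.12, -175.5) [-0.     0.823  0.12 ] -0.001
```

Request:
play_rows --rows '[[[0.5,0,0.07,0,0],[0.5,0,0.15,0,0],[0.5,0,0.23,0,0],[0.5,0,0.31,0,0],[0.5,0,0.39,0,0],[0.5,0,0.47,0,0],[0.5,0,0.55,0,0],[0.5,0,0.63,0,0]]]' --squeeze 6

```text
time_s: 28.65
tcp_pos: [0.5698, 0.0074, 0.1804]
eef_rot: [180.0, 0.1, -175.6]
contact_force: [1.0, 1.2, -0.2]
gripper_width: 0.0441
gripper_force: 0.0
```

Request:
play_rows --rows '[[[0.5,0,0.08,0,0],[0.5,0,0.15,0,0],[0.5,0,0.18,0.03,0],[0.5,0,0.193,0.08,0],[0.5,0,0.193,0.14,0],[0.5,0,0.193,0.18,0],[0.5,0,0.193,0.2,0],[0.5,0,0.193,0.2,0]]]'

```text
time_s: 29.32
tcp_pos: [0.5616, 0.101, 0.0779]
eef_rot: [-179.9, -0.2, -175.6]
contact_force: [-0.7, -0.1, 0.5]
gripper_width: 0.0438
gripper_force: 0.0
```

```bash
python3 - <<'E'
from h import *
plan((.563,.1022,.0265,-175.5))
E
```

```text
t 29.32 pose [ 5.616000e-01  1.010000e-01  7.790000e-02 -1.756013e+02]
(0.563, 0.1022, 0.0265, -175.5) [-0.003  0.002  0.103] -0.001
```

Request:
play_rows --rows '[[[0.5,-0.003,0.002,0.01,0],[0.5,-0.003,0.002,0.03,0],[0.5,-0.003,0.002,0.05,0],[0.5,-0.003,0.002,0.07,0],[0.5,-0.003,0.002,0.088,0],[0.5,-0.003,0.002,0.098,0],[0.5,-0.003,0.002,0.101,0],[0.5,-0.003,0.002,0.101,0]]]'

```text
time_s: 29.98
tcp_pos: [0.5643, 0.1017, 0.0287]
eef_rot: [-180.0, -0.1, -175.7]
contact_force: [0.0, -0.6, 0.0]
gripper_width: 0.0439
gripper_force: 0.0
```

Request:
play_rows --rows '[[[1,0,0,0,0],[1,0,0,0,0],[1,0,0,0,0],[1,0,0,0,0],[1,0,0,0,0],[1,0,0,0,0],[1,0,0,0,0],[1,0,0,0,0]]]'

```text
time_s: 30.65
tcp_pos: [0.5655, 0.1023, 0.0303]
eef_rot: [180.0, 0.1, -175.6]
contact_force: [-0.2, -1.0, 5.7]
gripper_width: 0.0013
gripper_force: 2.8
```

Request:
play_rows --rows '[[[1,0,0,-0.02,0],[1,0,0,-0.06,0],[1,0,0,-0.12,0],[1,0,0,-0.2,0],[1,0,-0.04,-0.26,0],[1,0,-0.11,-0.3,0],[1,0,-0.19,-0.3,0],[1,0,-0.27,-0.3,0]]]'

```text
time_s: 31.32
tcp_pos: [0.5755, -0.0333, 0.1822]
eef_rot: [180.0, 0.2, -175.5]
contact_force: [0.1, -0.8, -0.4]
gripper_width: 0.0004
gripper_force: 0.0
```

Request:
play_rows --rows '[[[1,0,-0.08,0,0],[1,0,-0.16,0,0],[1,0,-0.24,0,0],[1,0,-0.32,0,0],[1,0,-0.4,0,0],[1,0,-0.47,0,0],[1,0,-0.5,0,0],[1,0,-0.5,0,0]]]'

```text
time_s: 31.98
tcp_pos: [0.5931, -0.2852, 0.1792]
eef_rot: [-180.0, -0.0, -175.9]
contact_force: [-0.1, 0.2, 0.2]
gripper_width: 0.0002
gripper_force: 0.0
```

```bash
python3 - <<'E'
from h import *
im=r.capture("top").astype(int); i=r.camera_info("top"); print(r.get_state()["tcp_pos"])
cv2.imwrite("pics/t7.png",im[...,::-1])
R,G,B=im[...,0],im[...,1],im[...,2]
u=np.array([np.cos(np.radians(4.5)),np.sin(np.radians(4.5))]); v=np.array([-u[1],u[0]])
for y in range(186,256,5):
    s=slice(192,214)
    ye=np.where((R[y,s]>B[y,s]+70)&(G[y,s]>130))[0]+192
    if len(ye):
        w=px2w("top",[(ye[0]-.5,y),(ye[-1]+.5,y)],.030,i)[:,:2]; print(y,np.round((w@v-.055)*1000,1),np.round((w@u-.5692).mean()*1000))
c=np.where((R>190)&(G>190)&(B<40)); print("yellow rows",c[0].min(),c[0].max())
E
```

```text
[ 0.59309578 -0.28345729  0.17915711]
191 [10.3 -6.2] 95.0
196 [14.7 -8.3] 78.0
201 [ 12.6 -10.4] 61.0
206 [ 13.7 -12.5] 44.0
211 [ 14.8 -11.3] 28.0
216 [ 15.9 -13.4] 11.0
221 [ 17.  -12.2] -6.0
226 [ 14.9 -11. ] -22.0
231 [ 16.  -13.1] -38.0
236 [ 10.6 -12. ] -55.0
241 [  8.5 -10.8] -71.0
246 [ 6.4 -9.6] -88.0
yellow rows 191 249[ WARN:0@0.696] global loadsave.cpp:1063 imwrite_ Unsupported depth image for selected encoder is fallbacked to CV_8U.
```

```bash
python3 -c "
from plant import r
print(r.close_job())"
```

```text
the job is handed in; nothing more can be done
None
```

I put the rolling pin, loop tool, yellow scraper and wooden rib back in the tray in that order, each lying in its own recess, left the water cup where it stood, and handed the job in at about 32 s.

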